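# Put the plane and the filling knife back in the leaning tool rack

## Robot

A 6-joint arm with a two-finger parallel gripper is mounted at the origin on the work surface. World frame = base frame: x ahead of the robot, y to its left, z up, the work surface at z = 0. Lengths are in m, angles in rad, forces in N, time in s.
With the tool pointing down it reaches from about 0.375 to 0.925 m from the base axis. Payload 5.7 kg.
Tool frame: the origin (TCP) lies midway between the tips of the shut fingers; the grasp point (between the pads) lies 19 mm behind it (env.tcp_to_grasp is the y of the grasp point in the tool frame, in m); y points along the fingers, z is the direction in which the jaws open and shut, and the axes are right-handed (so a half turn about y gives the same grasp; the last joint's range is limited). The gripper opens to 88 mm and grips with 3 to 60 N. Pads are 20 mm wide; open, the fingers measure 115 mm over their backs; the gripper's body (75 mm by 178 mm) begins 61 mm behind the grasp point.
Start: joints at [-0.115, 0.359, 1.51, -0, 1.272, -0.115], TCP at [0.6, -0, 0.223] pointing down, gripper open.
Joint ranges: [-2.97, 2.97], [-1.01, 2.36], [0.21, 2.38], [-0.96, 4.11], [0.2, 2.71], [-2.98, 2.98]. Speed limits (rad/s): [2.39, 2.39, 3.14, 3.14, 3.14, 3.14].

## Interface

Orientations are given as a unit quaternion [x, y, z, w].
In Python, from plant import env, optics gives the robot as it stands.
- The arm moves only by the tool apply_moves, never from a script. Its argument "moves" is a list of rows, each a list of 3 entries, a list of its own where there are three numbers: the shift along the tool's x, y, z in m, then the turn about the tool's y in degrees, then the finger opening in m, from 0 to 0.0878. In form: [[[tx, ty, tz], yaw, gripper], ...]. A call has 1 to 12 rows; each row is the pose to reach, as a shift and turn from the pose commanded when the call began, along the tool's axes at that moment; what a row does not reach only later rows make up. A row lasts 1/10 s, in which the tool goes at most 50 mm and 8.59 degrees, less where a joint would pass 70% of its speed; a pose out of reach is approached as far as the arm can. A call with a gripper value outside its range is refused whole. The fingers move at their own pace and stop on an object; "force" is the grip in N (left out, the last holds). Time passes only in rows, so rows that repeat a pose let the fingers close. It gives the time, the measured TCP pose, the force and the opening at its end, in the units of the state.
- env.observe(): the state, without advancing time (a new reading comes with each control period).
- optics.capture(name): name is "scene" or "side" or "wrist"; returns a dict with "img" (400x640x3 uint8, red, green, blue), "fx", "fy", "cx", "cy" (pixels), "k1" (the pictures are not rectified: a ray, as slopes to the right and down, at radius r is drawn at 1 + k1 r^2 times it, then the intrinsics apply), "position" and "attitude" of the camera in the world; the wrist camera has in their place "mount" (4x4, takes a point from camera to tool coordinates, whose origin is the TCP and whose axes are the tool frame's). Camera axes: x right, y down, z forward; pixel columns grow to the right and rows downward; lengths in m; the calibration is good to about 2 mm. A picture is of the moment at which its call begins: read the wrist's pose just before it. There is no depth.
- env.close_job(): hands the job in, once; it reports no verdict.
Trained networks look in the newest picture that a camera, given by its name, has taken for a name from the list of things; names that differ only in an ending like _2 or _b are one class to them, and where a whole thing is asked for, a point or a joint stands for the part that bears it (a point fixed in the world has none). Each returns a list of dicts, best first, with "score" (0 to 1); they miss things now and then, are a little off and sometimes report something else, mostly with a low value. They report only what shows in the picture. A call takes as long as a camera call. They do not tell look-alikes from the thing itself.
- optics.trace(camera, thing): "mask" (400x640 bool, what is visible of it) and "point" ([column, row] in pixels, amid what is visible of it).
The state is a dict: "time_s": time; "joint_positions": joint angles; "dq": joint speeds; "joint_torque": joint torques, N m; "position": TCP position; "ee_rot": TCP orientation; "ft_force": force on the tool from outside, world axes, zero at the start; "ft_torque": the same for the moment, N m; "gripper_width": opening from 0.0 (shut) to 1.0 (fully open).
Only numpy, scipy, OpenCV 4.12 (cv2) and the standard library are available. Lean on these libraries where they do the work, as an engineer would, in place of code of your own. Each camera call takes 0.05 s, during which the arm holds its last target. There are 200 camera calls.

## Task

Put the red-marked block plane and the green-handled filling knife back in the leaning tool rack, each in the place with the tag of its own colour: the plane flat in its bay between the fences, knob end up, heel down on the ledge; the knife slid blade first down its slot, handle flat on the board, until it is fully home. Set them in by hand, without dropping or throwing them, and leave all other things where they are, the blue plane too, which is still in use.

Things in the scene. Friction and masses are not known exactly. Their poses are not given: they have to be found in the camera images.
- red_plane: red-marked block plane (red cap and knob), 0.6 kg, body 150 x 50 mm, 48 mm high; origin at the centre of the sole, +x to the toe (the end with the round knob), z up from the sole. Its upright side cheeks, 50 mm apart over their outsides, reach 34 mm above the sole for x=-46 to +38 mm: grip there across y
- red_plane_toe (a point): middle of the toe end of the red plane's sole, 75 mm from its origin
- green_knife: green-handled filling knife, 0.12 kg, lying flat on its handle. Origin under the handle at the grip point; +x to the handle butt, -x to the blade, z up. Handle straight-sided, 26 mm wide (y), 22 high, x=-30 to +65 mm. Blade 3 mm thick, mid-plane 11 mm above the handle's underside; narrow from x=-30 to -55, then 50 mm wide to its edge at x=-105 mm
- rack: the rack, fixed: plywood easel 350 mm wide, 215 deep, 180 high, its board leaning back, 35 degrees from level. Origin on the bench, middle of its low front edge; +x to its tall back, z up. Four holders side by side, 80 mm apart, in any order, each with a coloured tag at the top of the slope and at its foot. Its end boards stand 12 mm above the holders' floors
- red_bay: plane bay with the red tag; frame: x up the slope, z square out of the board; origin on the floor at the foot of its centre line, against the ledge. Ledge 14 mm high below x=0; two fences 11 mm high and 57 mm apart run from x=0 to 150 mm. Floor 78 mm wide, to x=205. A stored plane lies sole on the floor, heel on the ledge, toe up the slope (its origin at x=75 mm)
- green_slot: knife holder with the green tag; frame: x up the slope, z square out of the board; origin on the board, foot of the pocket, on its centre line. Pocket from x=0 (closed) to its mouth at x=50 mm, 57 mm wide, open inside from z=7 to 15 mm under a 5 mm metal keeper, whose lip flares to z=22 at x=60. Stored knife: handle flat on the board, blade edge at x=0 (its origin at x=105 mm), butt up
- blue_bay: plane bay with the blue tag, empty, made and described as the red one
- yellow_slot: knife holder with the yellow tag, made as the green one; the yellow knife is in it
- blue_plane: bystander: block plane like the red one but with blue cap and knob, in use by someone else, lying on the bench; same frame
- yellow_knife: bystander: yellow filling knife stored in the yellow slot, same shape as the green one; origin at the same point of the handle, but its frame stands upright (z up)
- mallet: bystander: beech mallet lying on the bench; origin on the bench, x along the handle to the head; handle 24 mm wide from x=-110 mm, 50 mm high over the bench; head 60 x 120 x 70 mm at x=65 to 125 mm
- offcut: bystander: wood offcut 70 x 45 x 22 mm, origin under its centre
- cartridge_a: bystander: standing sealant cartridge, blue label, 50 mm diameter, 215 mm high and a nozzle up to 290 mm, origin under its centre
- cartridge_b: bystander: standing sealant cartridge, orange label, same size
- tape_measure: bystander: tape measure 70 x 36 x 58 mm, origin under its centre
- glue_bottle: bystander: glue bottle, 66 mm diameter, 180 mm high, origin under its centre
Mind the look-alikes: they are no part of the job. There is more than one size of the green_knife; the one meant has the size given above.

How it is judged:
At the end, for the whole second after the job is handed in: Red plane in red bay, toe up: heel within 8 mm of the ledge, sole within 5 mm of the floor, centred within 6 mm, aligned within 4 deg. Green knife in green slot: edge within 8 mm of the foot, handle within 6 mm of the board, centred within 7 mm, aligned within 5.7 deg. Both at rest (x of red_plane in the frame of red_bay between 0.065 and 0.083 m and y of red_plane in the frame of red_bay between -0.006 and 0.006 m and z of red_plane in the frame of red_bay between -0.004 and 0.005 m and angle between the x axis of red_plane and the x axis of red_bay, either way round below 0.07 rad and angle between the z axis of red_plane and the z axis of red_bay, either way round below 0.07 rad and x of red_plane_toe in the frame of red_bay above 0.12 m and x of green_knife in the frame of green_slot between 0.097 and 0.113 m and y of green_knife in the frame of green_slot between -0.007 and 0.007 m and z of green_knife in the frame of green_slot between -0.004 and 0.006 m and angle between the x axis of green_knife and the x axis of green_slot, either way round below 0.1 rad and angle between the z axis of green_knife and the z axis of green_slot, either way round below 0.1 rad and linear speed of each of red_plane, green_knife below 0.02 m/s); the robot touches nothing.
It fails at once if another loose thing (blue plane, yellow knife, mallet, offcut, cartridges, tape measure, glue bottle) is pushed more than 20 mm from its place (distance of any of blue_plane, yellow_knife, mallet, offcut, cartridge_a, cartridge_b, tape_measure, glue_bottle from where it was at the start of the episode above 0.02 m).
It fails at once if the red plane is dropped or thrown: faster than 0.4 m/s with no finger on it (linear speed of red_plane above 0.4 m/s and contact force between the fingers and red_plane below 0.05 N).
It fails at once if the green knife is dropped or thrown: faster than 0.4 m/s with no finger on it (linear speed of green_knife above 0.4 m/s and contact force between the fingers and green_knife below 0.05 N).
It also fails if it takes over 64 s, if anything falls off the work surface, if the arm or the gripper's body presses on something with over 40 N, if the wrist force passes 120 N, or if a joint passes its speed limit or range.

## Working session

There is one attempt and no reset: what is moved stays moved. The work goes in short steps, Python scripts to look and compute and a tool call to move; the robot and the scene stay as the last step left them, time stands still between calls to the robot, and variables do not carry over. Pictures are saved under pics/ and viewed, about 8 in all and at most 12, crops included, and the job is handed in when it is done.

Besides the shell and the picture viewer there is one more tool, called in YAML: its name, and indented under it one key for each argument. apply_moves: Moves the arm, as the interface text tells. Its arguments: {"type":"object","properties":{"moves":{"type":"array","items":{"type":"array"}},"force":{"type":"number"}},"required":["moves"]}

```bash
ls; mkdir -p pics; python3 - <<'E'
from plant import env, optics
import cv2,numpy as np
for n in ["scene","side"]:
    d=optics.capture(n); cv2.imwrite(f"pics/{n}0.png",d["img"][:,:,::-1])
    print(n,{k:v for k,v in d.items() if k!="img"})
    for t in ["red_plane","green_knife","rack","red_bay","green_slot"]:
        try:
            for r in optics.trace(n,t): print(t,round(r["score"],2),r["point"],r["mask"].sum())
        except Exception as e: print(t,e)
print(env.observe())
E
```

```text
pics
scene {'fx': 443.0121133962098, 'fy': 443.0121133962098, 'cx': 320.0687546782206, 'cy': 198.57957076472974, 'k1': -0.042363224010025485, 'position': array([ 0.87939225, -0.73609792,  1.13668628]), 'attitude': array([ 0.91172892,  0.27833698, -0.0881891 , -0.28896641])}
red_plane 0.64 [280.8, 254.3] 936
green_knife 0.9 [351.1, 268.7] 804
green_knife 0.89 [212.5, 291.0] 395
green_knife 0.7 [208.3, 209.3] 1261
green_knife 0.24 [374.9, 147.4] 248
rack 0.82 [381.1, 160.9] 2123
red_bay 0.92 [431.4, 140.9] 915
green_slot 0.6 [372.2, 147.0] 288
green_slot 0.38 [350.4, 134.9] 624
side {'fx': 421.39331041139485, 'fy': 421.39331041139485, 'cx': 319.5026905137951, 'cy': 195.2161544947011, 'k1': 0.010859756437288965, 'position': array([-0.11408143, -1.07924221,  0.7913281 ]), 'attitude': array([ 0.84581056, -0.230651  ,  0.13828564, -0.46074038])}
red_plane 0.67 [340.3, 241.7] 909
green_knife 0.83 [261.1, 278.1] 1342
green_knife 0.79 [370.1, 214.9] 472
green_knife 0.58 [359.5, 301.0] 438
rack 0.83 [267.4, 175.4] 2167
rack 0.51 [285.7, 143.7] 730
red_bay 0.75 [301.8, 138.1] 715
red_bay 0.21 [260.1, 164.3] 567
green_slot 0.9 [275.5, 158.3] 467
{'time_s': 0.6, 'joint_positions': array([-1.15117915e-01,  3.58810454e-01,  1.51037335e+00, -3.98661163e-05,
        1.27246381e+00, -1.15108614e-01]), 'dq': array([-3.79784844e-04, -7.46217215e-04, -2.59039796e-06,  3.03784536e-04,
       -9.72527445e-04, -9.61249561e-04]), 'joint_torque': array([-1.20677916e-03, -5.15050256e+01, -2.71002460e+01,  6.74892543e-02,
        2.50477757e-02, -2.50018724e-05]), 'position': array([ 5.99996330e-01, -3.26195192e-05,  2.22626711e-01]), 'ee_rot': array([ 0.50002323, -0.50000625,  0.49999254, -0.49997798]), 'ft_force': array([-0.12344048,  0.01728622,  0.53859485]), 'ft_torque': array([ 0.02868087, -0.02098446,  0.00875781]), 'gripper_width': 0.9985558597917987}
```

View pics/scene0.png

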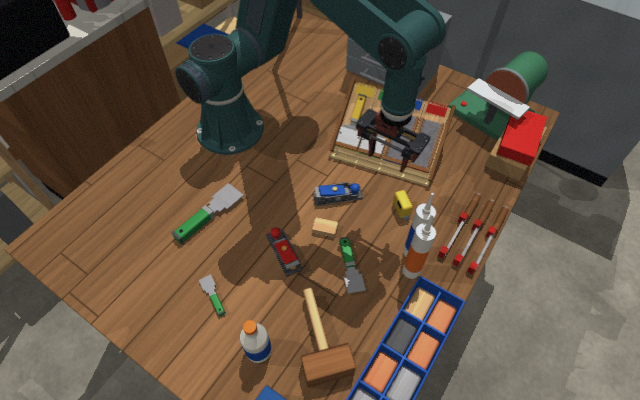

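View pics/side0.png

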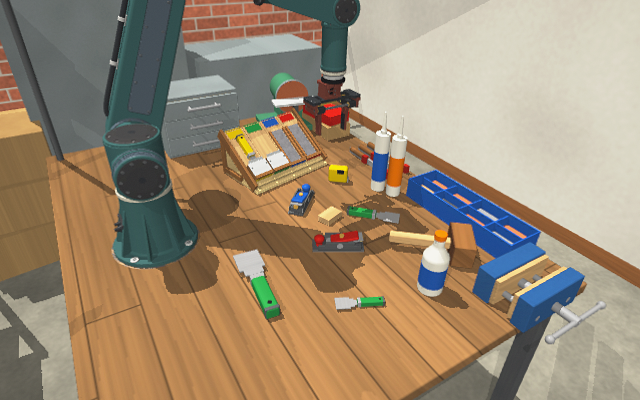

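```bash
cat > h.py <<'E'
import numpy as np, cv2
from scipy.spatial.transform import Rotation as R
from plant import env, optics
def shot(n):
    o=env.observe(); d=optics.capture(n)
    if n=="wrist":
        T=np.eye(4);T[:3,:3]=R.from_quat(o["ee_rot"]).as_matrix();T[:3,3]=o["position"]
        M=T@d["mount"]; d["P"],d["A"]=M[:3,3],M[:3,:3]
    else: d["P"]=d["position"]; d["A"]=R.from_quat(d["attitude"]).as_matrix()
    return d
def rays(d,uv):
    uv=np.atleast_2d(np.asarray(uv,float)); q=(uv-[d["cx"],d["cy"]])/[d["fx"],d["fy"]]; s=q.copy()
    for _ in range(20): s=q/(1+d["k1"]*(s**2).sum(1,keepdims=True))
    return np.c_[s,np.ones(len(s))]@d["A"].T
def at_z(d,uv,z=0.):
    r=rays(d,uv); return d["P"]+r*((z-d["P"][2])/r[:,2])[:,None]
def proj(d,p):
    c=(np.atleast_2d(p)-d["P"])@d["A"]; s=c[:,:2]/c[:,2:]
    return s*(1+d["k1"]*(s**2).sum(1,keepdims=True))*[d["fx"],d["fy"]]+[d["cx"],d["cy"]]
def tri(ds,uvs):
    A=np.zeros((3,3));b=np.zeros(3)
    for d,uv in zip(ds,uvs):
        r=rays(d,uv)[0]; r/=np.linalg.norm(r); K=np.eye(3)-np.outer(r,r); A+=K;b+=K@d["P"]
    return np.linalg.solve(A,b)
def footprint(d,mask,z):
    v,u=np.nonzero(mask); return cv2.minAreaRect(at_z(d,np.c_[u,v],z)[:,:2].astype(np.float32)*1000)
E
python3 - <<'E'
from h import *
for n in ["scene","side"]:
    d=shot(n)
    for t,z in [("green_knife",.011),("red_plane",.02),("blue_plane",.02),("offcut",.022),("mallet",.03),("tape_measure",.03),("cartridge_a",.1),("glue_bottle",.1)]:
        for r in optics.trace(n,t)[:4]: 
            if r["score"]<.3: continue
            f=footprint(d,r["mask"],z); p=at_z(d,[r["point"]],z)[0]
            print(n,t,r["point"],p.round(3)[:2],"rect",np.round(f[0],0),np.round(f[1],0),round(f[2],1))
d=cv2.imread("pics/scene0.png"); cv2.imwrite("pics/crop1.png",cv2.resize(d[70:310,160:480],None,fx=2.5,fy=2.5,interpolation=cv2.INTER_CUBIC))
E
```

```text
scene green_knife [212.8, 294.4] [ 0.373 -0.504] rect [ 376. -506.] [ 38. 128.] 64.9
scene green_knife [208.2, 209.0] [ 0.174 -0.302] rect [ 183. -316.] [249.  75.] 84.8
scene red_plane [282.7, 251.8] [ 0.455 -0.296] rect [ 454. -288.] [ 56. 160.] 60.0
scene offcut [322.4, 228.4] [ 0.506 -0.17 ] rect [ 511. -161.] [72. 58.] 20.6
scene mallet [320.2, 359.5] [ 0.713 -0.488] rect [ 674. -432.] [123. 243.] 48.6
scene tape_measure [403.0, 203.2] [0.662 0.037] rect [662.  34.] [ 54. 102.] 51.6
scene tape_measure [351.8, 272.4] [ 0.654 -0.246] rect [ 633. -228.] [ 48. 173.] 45.8
scene cartridge_a [416.9, 218.2] [ 0.732 -0.035] rect [738. -45.] [212.  53.] 85.6
scene cartridge_a [420.2, 249.8] [ 0.785 -0.12 ] rect [ 776. -107.] [ 53. 209.] 7.4
scene glue_bottle [256.5, 341.7] [ 0.577 -0.553] rect [ 572. -552.] [ 65. 106.] 60.5
side green_knife [370.3, 213.1] [ 0.622 -0.213] rect [ 623. -222.] [ 58. 171.] 44.9
side green_knife [359.1, 301.9] [ 0.366 -0.508] rect [ 366. -510.] [ 36. 122.] 60.0
side green_knife [261.6, 278.5] [ 0.192 -0.313] rect [ 177. -318.] [255.  71.] 81.8
side red_plane [3
[... 249 characters left out ...]
6, 158.9] [0.517 0.257] rect [534. 396.] [479.  80.] 81.8
side offcut [285.2, 141.4] [0.618 0.379] rect [615. 407.] [488.  83.] 79.9
side offcut [328.2, 213.7] [ 0.493 -0.162] rect [ 490. -174.] [87. 56.] 19.5
side mallet [454.7, 240.3] [ 0.736 -0.466] rect [ 680. -431.] [210. 248.] 48.1
side tape_measure [339.5, 173.5] [0.659 0.026] rect [654.  27.] [132.  72.] 55.6
side tape_measure [433.7, 267.0] [ 0.6  -0.52] rect [ 625. -499.] [288.  72.] 37.4
side cartridge_a [396.3, 164.2] [ 0.798 -0.117] rect [878. -31.] [657.  56.] 47.2
side cartridge_a [381.9, 160.7] [ 0.77  -0.072] rect [841.  17.] [644.  58.] 49.9
side glue_bottle [435.3, 265.2] [ 0.543 -0.569] rect [ 556. -552.] [258.  63.] 37.5
```

View pics/crop1.png

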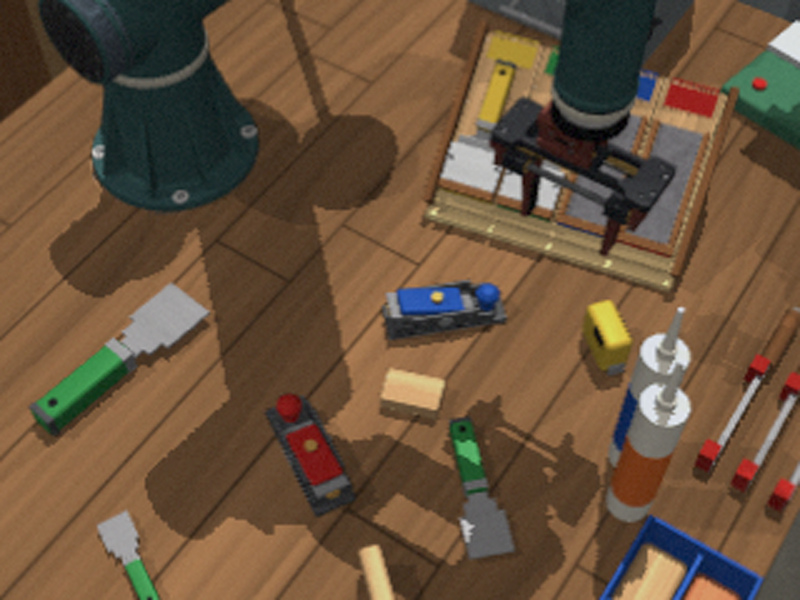

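Three green knives: large (208,212), ≈250 mm long; small (212,294), ≈125 mm; middle (351,268), ≈172 mm with ≈50 mm wide blade, which fits the description (170 mm). Crop confirms it at crop (480,490), with handle end up-image. The red plane's knob is at the up-image end. The rack order from left is yellow, green, blue, red.

```bash
python3 - <<'E'
from h import *
d=shot("scene"); d["img"]=None
print("rack front corners",at_z(d,[[332,157],[427,186]],0.0).round(3))
s=shot("side"); 
print("tri knob",tri([d,s],[[275.5,232],[320,239]]).round(3))
w=shot("wrist"); cv2.imwrite("pics/w0.png",w["img"][:,:,::-1]); print(w["P"],w["A"].round(2),w["fx"],w["k1"])
for n,x in (("scene",d),("side",s)):
  for t in ["tape_measure","red_plane"]:
    for r in optics.trace(n,t): print(n,t,r["point"],round(r["score"],2))
E
```

```text
rack front corners [[0.37  0.093 0.   ]
 [0.689 0.161 0.   ]]
tri knob [ 0.402 -0.259  0.024]
[0.59997214 0.06976881 0.38665949] [[ 1.    0.    0.  ]
 [ 0.   -0.97 -0.26]
 [ 0.    0.26 -0.97]] 299.6387867631974 0.003713276027781374
scene red_plane [282.3, 255.1] 0.71
side tape_measure [335.9, 173.8] 0.54
side red_plane [338.1, 242.1] 0.82
```

View pics/w0.png

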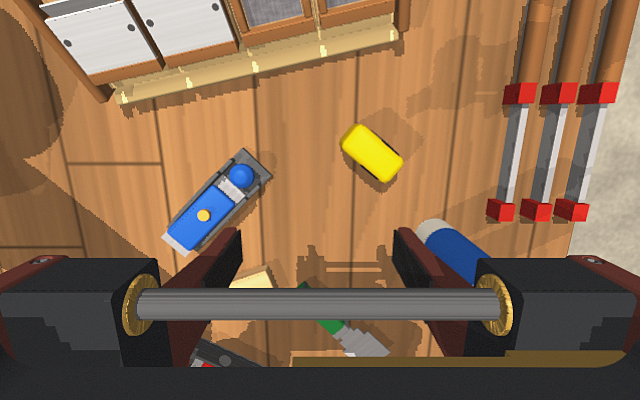

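apply_moves:
  moves:
    - [[-0.13,-0.08,-0.07],-12,0.0878]
    - [[-0.13,-0.08,-0.07],-12,0.0878]
    - [[-0.13,-0.08,-0.07],-12,0.0878]
    - [[-0.13,-0.08,-0.07],-12,0.0878]
    - [[-0.13,-0.08,-0.07],-12,0.0878]
    - [[-0.13,-0.08,-0.07],-12,0.0878]

```text
time_s: 2.45
position: [0.5303, 0.1293, 0.3021]
ee_rot: [0.55, -0.445, 0.445, -0.549]
ft_force: [-0.7, -0.1, -1.0]
gripper_width: 0.998
```

```bash
python3 - <<'E'
from h import *
import pickle
w=shot("wrist"); pickle.dump(w,open("w1.pkl","wb")); cv2.imwrite("pics/w1.png",cv2.resize(w["img"][:260,:,::-1],(800,325),interpolation=cv2.INTER_CUBIC)); print(w["P"],env.observe()["position"])
E
```

```text
[0.51562727 0.19771575 0.46606001] [0.53020708 0.12883297 0.30157591]
```

View pics/w1.png

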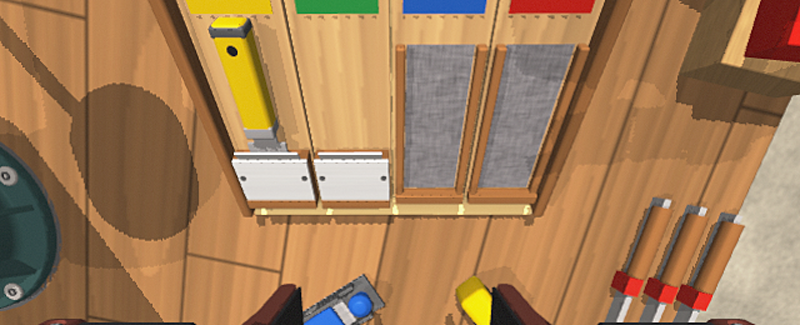

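```bash
python3 - <<'E'
import pickle,cv2
w=pickle.load(open("w1.pkl","rb")); cv2.imwrite("pics/w1b.png",cv2.resize(w["img"][0:180,240:480,::-1],(800,600),interpolation=cv2.INTER_CUBIC))
E
```

```text
(no output)
```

View pics/w1b.png

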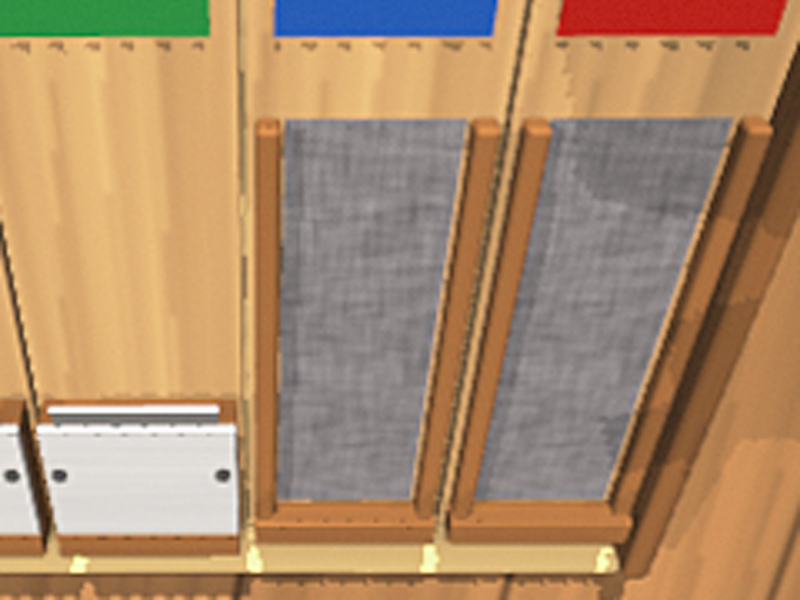

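```bash
cat > rackfit.py <<'E'
from h import *
import pickle
from scipy.optimize import least_squares
w=pickle.load(open("w1.pkl","rb"))
pts=[((150,-28.5,11),(741,121)),((0,-28.5,11),(617,510)),((150,28.5,11),(550,122)),((0,28.5,11),(470,515)),
((150,51.5,11),(473,121)),((0,51.5,11),(417,515)),((150,108.5,11),(282,121)),((0,108.5,11),(275,515)),((0,-28.5,0),(609,499))]
L=np.array([p for p,_ in pts])/1000.; uv=np.array([q for _,q in pts])/(10/3)+[240,0]-.35
def fr(p):
    return R.from_euler("ZY",[p[3],-np.radians(35)]).as_matrix(),p[:3]
f=lambda p:(proj(w,L@fr(p)[0].T+fr(p)[1])-uv).ravel()
s=least_squares(f,[.66,.17,.03,np.radians(102)],loss="soft_l1")
A,o=fr(s.x)
if __name__=="__main__":
    print(s.x.round(4),np.degrees(s.x[3]),f(s.x).reshape(-1,2).round(1).tolist())
    for q in [(50,160,20),(60,160,22),(0,160,20),(0,0,14)]: print(q,((proj(w,A@(np.array(q)/1e3)+o)-[240,0]+.35)*10/3).round(0))
    print("green o",A@[0,.16,0]+o)
E
python3 rackfit.py
```

```text
[0.637  0.1856 0.0474 1.7915] 102.64697170554571 [[2.1, -0.5], [-1.6, 0.6], [0.7, -0.1], [0.5, -0.5], [0.2, 0.5], [-0.5, -0.3], [-1.0, 1.2], [0.1, 0.1], [-1.0, -1.4]]
(50, 160, 20) [[135. 428.]]
(60, 160, 22) [[132. 409.]]
(0, 160, 20) [[148. 531.]]
(0, 0, 14) [[543. 517.]]
green o [0.48085971 0.15053179 0.04740443]
```

apply_moves:
  moves:
    - [[0.447,0.08,-0.105],-48,0.0878]
    - [[0.447,0.08,-0.105],-48,0.0878]
    - [[0.447,0.08,-0.105],-48,0.0878]
    - [[0.447,0.08,-0.105],-48,0.0878]
    - [[0.447,0.08,-0.105],-48,0.0878]
    - [[0.447,0.08,-0.105],-48,0.0878]
    - [[0.447,0.08,-0.105],-48,0.0878]
    - [[0.447,0.08,-0.105],-48,0.0878]
    - [[0.447,0.08,-0.105],-48,0.0878]
    - [[0.447,0.08,-0.105],-48,0.0878]
    - [[0.447,0.08,-0.105],-48,0.0878]
    - [[0.447,0.08,-0.105],-48,0.0878]

```text
time_s: 3.7
position: [0.5187, -0.3309, 0.2206]
ee_rot: [-0.682, 0.185, -0.183, 0.683]
ft_force: [-0.4, 1.7, -0.4]
gripper_width: 1.002
```

```bash
python3 - <<'E'
from h import *
import pickle
w=shot("wrist"); pickle.dump(w,open("w2.pkl","wb")); cv2.imwrite("pics/w2.png",cv2.resize(w["img"][:,:,::-1],(800,500),interpolation=cv2.INTER_CUBIC)); o=env.observe();print(w["P"],o["position"],R.from_quat(o["ee_rot"]).as_matrix().round(3))
for t in ["red_plane","green_knife"]:
    for r in optics.trace("wrist",t): print(t,r["point"],round(r["score"],2),footprint(w,r["mask"],.02 if t[0]=="r" else .012))
E
```

```text
[ 0.45843224 -0.2963553   0.38483344] [ 0.51903872 -0.32964911  0.22117128] [[ 0.865 -0.002  0.502]
 [-0.502  0.002  0.865]
 [-0.003 -1.     0.001]]
red_plane [320.7, 107.2] 0.68 ((451.10308837890625, -289.4208679199219), (52.85993194580078, 147.64349365234375), 61.01189422607422)
red_plane [627.1, 137.8] 0.43 ((656.4489135742188, 11.718952178955078), (33.465431213378906, 78.37176513671875), 75.17415618896484)
green_knife [442.5, 194.6] 0.62 ((623.3054809570312, -209.1550750732422), (43.669986724853516, 145.65032958984375), 47.55230712890625)
green_knife [138.5, 137.8] 0.57 ((374.0409851074219, -505.2208251953125), (38.912078857421875, 126.58324432373047), 63.8429069519043)
```

View pics/w2.png

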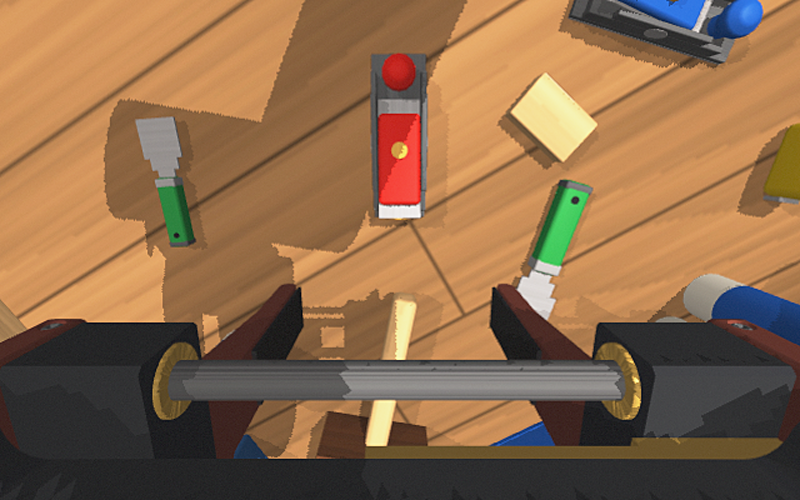

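```bash
python3 - <<'E'
from h import *
import pickle
w=pickle.load(open("w2.pkl","rb"))
for z in (0,.01,.02,.034): print(z,at_z(w,np.array([[398.5,54],[400,218]])/1.25-.3,z)[:,:2].round(4).tolist())
k=at_z(w,np.array([[575,183],[544,264]])/1.25-.3,.015)[:,:2];print("knife butt, handle end",k, np.degrees(np.arctan2(*(k[0]-k[1])[::-1])),np.linalg.norm(k[0]-k[1]))
E
```

```text
0 [[0.3833, -0.2498], [0.5179, -0.326]]
0.01 [[0.3853, -0.251], [0.5163, -0.3252]]
0.02 [[0.3872, -0.2522], [0.5148, -0.3245]]
0.034 [[0.39, -0.2539], [0.5126, -0.3234]]
knife butt, handle end [[ 0.57147137 -0.16018375]
 [ 0.63169031 -0.22053701]] 134.93617438116473 0.08525747549438227
```

apply_moves:
  moves:
    - [[-0.045,0.02,0.002],-0.6,0.0878]
    - [[-0.09,0.04,0.002],-0.6,0.0878]
    - [[-0.09,0.085,0.002],-0.6,0.0878]
    - [[-0.09,0.13,0.002],-0.6,0.0878]
    - [[-0.09,0.175,0.002],-0.6,0.0878]
    - [[-0.09,0.203,0.002],-0.6,0.0878]
    - [[-0.09,0.203,0.002],-0.6,0.0878]
    - [[-0.09,0.203,0.002],-0.6,0.04]
    - [[-0.09,0.203,0.002],-0.6,0.04]
    - [[-0.09,0.203,0.002],-0.6,0.04]
    - [[-0.09,0.203,0.002],-0.6,0.04]
    - [[-0.09,0.203,0.002],-0.6,0.04]
  force: 25

```text
time_s: 5.05
position: [0.4437, -0.2829, 0.0206]
ee_rot: [0.684, -0.179, 0.18, -0.684]
ft_force: [-2.8, -3.8, 2.9]
gripper_width: 0.584
```

apply_moves:
  moves:
    - [[0,-0.02,0],0,0.04]
    - [[0,-0.05,0],0,0.04]
    - [[0,-0.1,0],0,0.04]
    - [[0,-0.15,0],0,0.04]
    - [[0,-0.2,0],0,0.04]
    - [[0,-0.23,0],0,0.04]
    - [[0,-0.23,0],0,0.04]
    - [[0,-0.23,0],0,0.04]

```text
time_s: 5.85
position: [0.4425, -0.2818, 0.2487]
ee_rot: [-0.684, 0.18, -0.179, 0.684]
ft_force: [-0.5, -0.4, -6.0]
gripper_width: 0.566
```

```bash
python3 - <<'E'
from h import *
s=shot("side"); w=shot("wrist"); print(env.observe()["position"],env.observe()["ft_force"])
a=cv2.resize(s["img"][60:280,200:460],(520,440)); b=cv2.resize(w["img"],(640,400))[:, 180:460]
b=cv2.copyMakeBorder(b,0,40,0,0,cv2.BORDER_CONSTANT); cv2.imwrite("pics/lift.png",np.hstack([a,b])[:,:,::-1])
E
```

```text
[ 0.44154046 -0.28093206  0.24686877] [-0.37264223  0.46767457 -5.17486158]
```

View pics/lift.png

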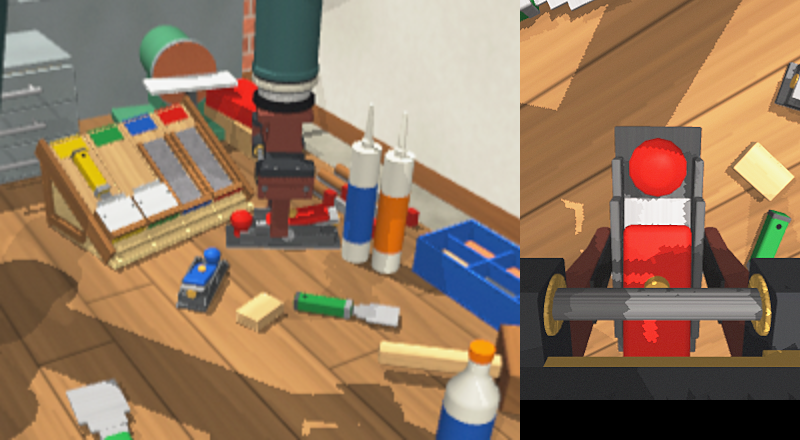

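apply_moves:
  moves:
    - [[-0.005,0,0.025],4,0.04]
    - [[-0.014,0,0.075],9,0.04]
    - [[-0.022,0,0.12],14,0.04]
    - [[-0.032,0,0.17],19,0.04]
    - [[-0.042,0,0.22],24,0.04]
    - [[-0.05,0,0.27],29,0.04]
    - [[-0.06,0,0.32],34,0.04]
    - [[-0.07,0,0.37],39,0.04]
    - [[-0.08,0,0.42],44,0.04]
    - [[-0.09,0,0.47],47.9,0.04]
    - [[-0.097,0,0.52],47.9,0.04]
    - [[-0.103,0,0.55],47.9,0.04]
  force: 40

```text
time_s: 7.15
position: [0.6227, 0.2502, 0.2458]
ee_rot: [0.554, -0.443, 0.44, -0.551]
ft_force: [0.3, -0.6, -5.3]
gripper_width: 0.563
```

apply_moves:
  moves:
    - [[0,0,0],0,0.04]
    - [[0,0,0],0,0.04]
    - [[0,0,0],0,0.04]

```text
time_s: 7.45
position: [0.6221, 0.2462, 0.2473]
ee_rot: [0.554, -0.443, 0.441, -0.551]
ft_force: [0.3, 0.1, -6.0]
gripper_width: 0.562
```

```bash
python3 - <<'E'
from h import *
import pickle
o=env.observe(); M=R.from_quat(o["ee_rot"]).as_matrix(); print(o["position"],M.round(3),o["ft_force"],np.degrees(np.arctan2(M[1,2],M[0,2])))
import rackfit
from rackfit import A
oo=rackfit.o
w=shot("wrist");s=shot("scene")
a=w["img"].copy(); 
for q in [(150,-28.5,11),(150,28.5,11),(150,51.5,11),(150,108.5,11),(0,51.5,11),(0,108.5,11),(0,28.5,11),(0,-28.5,11),(205,0,0),(60,130,22),(60,190,22)]:
    p=A@(np.array(q)/1e3)+oo
    for im,d in((a,w),(s["img"],s)):
        u=proj(d,p)[0]; cv2.drawMarker(im,(int(round(u[0])),int(round(u[1]))),(255,0,255),cv2.MARKER_CROSS,7,1)
b=cv2.resize(s["img"][70:200,310:470],(360,292),interpolation=cv2.INTER_CUBIC); a=cv2.resize(a[:300,180:620],(440,300))
a=cv2.resize(a,(800,545))
cv2.imwrite("pics/hov.png",a[:,:,::-1]); cv2.imwrite("pics/hovs.png",b[:,:,::-1])
E
```

```text
[0.62214064 0.24622224 0.24727602] [[ 0.219 -0.004  0.976]
 [-0.976 -0.002  0.219]
 [ 0.001 -1.    -0.005]] [ 0.27128821  0.14657912 -5.97450767] 12.67810523313003
```

View pics/hov.png

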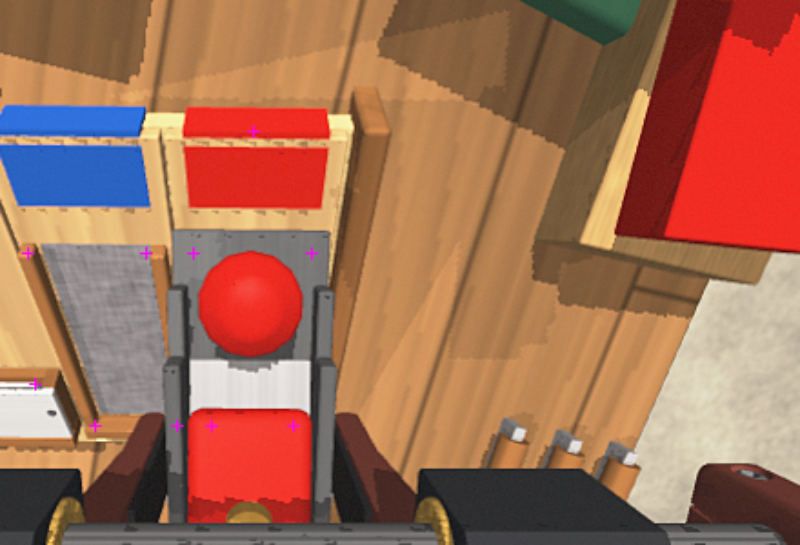

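```bash
cat > fit2.py <<'E'
from h import *
import pickle,rackfit
w1=rackfit.w
try: w3=pickle.load(open("w3.pkl","rb"))
except Exception: w3=shot("wrist"); pickle.dump(w3,open("w3.pkl","wb"))
S=800/440.
c=lambda L:[(np.array(a),np.array(b)/S+[180,0]-.25) for a,b in L]
f3=c([((150,108.5,11),(38.5,247)),((150,51.5,11),(152.5,247))]); 
t3=c([((1,-1,0),(326,208)),((1,1,0),(186,208)),((1,79,0),(149,208)),((1,81,0),(14,208))])
f1=[(np.array(a),b) for a,b in zip(rackfit.L*1000,rackfit.uv)]
e=lambda p:np.array(p)/(10/3)+[240,0]-.35
t1=[(np.array((1,-1,0)),e((778,35))),(np.array((1,1,0)),e((558,35))),(np.array((1,79,0)),e((496,36))),(np.array((1,81,0)),e((275,36)))]
def res(p,im):
    A,o=rackfit.fr(p); r=[]
    for w,F,T in im:
        for a,b in F: r.append(proj(w,A@(a/1e3)+o)[0]-b)
        for a,b in T:
            yc=0 if a[1]<40 else 80; q=np.array([p[4],(yc+(a[1]-yc)*p[5])/1e3,0]); r.append(proj(w,A@q+o)[0]-b)
    return np.ravel(r)
from scipy.optimize import least_squares
x0=np.r_[rackfit.s.x,.19,30]
for nm,im in (("1",[(w1,f1,t1)]),("3",[(w3,f3,t3)]),("both",[(w1,f1,t1),(w3,f3,t3)])):
    s=least_squares(res,x0,args=(im,),loss="soft_l1"); print(nm,s.x.round(4),np.degrees(s.x[3]).round(2),"green",(rackfit.fr(s.x)[0]@[0,.16,0]+s.x[:3]).round(4)); print(s.fun.reshape(-1,2).round(1).tolist())
E
python3 fit2.py
```

```text
1 [ 0.6372  0.1851  0.0486  1.7834  0.1688 31.2694] 102.18 green [0.4808 0.1513 0.0486]
[[3.7, 0.0], [-1.2, 1.2], [2.2, -0.1], [0.8, -0.2], [1.6, 0.3], [-0.3, -0.2], [0.1, 0.4], [0.2, -0.1], [-0.7, -0.8], [-0.6, -0.2], [-0.8, 0.0], [-0.7, -0.2], [-0.5, -0.1]]
3 [ 0.6391  0.1882  0.0473  1.7932  0.1649 33.3848] 102.74 green [0.483  0.153  0.0473]
[[-3.4, 0.3], [-1.5, 0.2], [-0.1, -0.2], [-0.0, -0.1], [5.1, -0.1], [2.4, -0.1]]
both [ 0.6373  0.1853  0.0487  1.7829  0.1682 31.7732] 102.16 green [0.4809 0.1516 0.0487]
[[3.9, -0.1], [-1.1, 1.1], [2.4, -0.3], [0.9, -0.3], [1.8, 0.1], [-0.2, -0.3], [0.3, 0.2], [0.3, -0.2], [-0.6, -0.9], [-0.1, 0.3], [-1.3, 0.5], [-0.1, 0.3], [-0.9, 0.4], [-5.2, 2.0], [-3.1, 2.7], [-2.6, -0.2], [0.2, -0.9], [1.4, -1.0], [1.4, -1.8]]
```

```bash
cat > fit3.py <<'E'
from fit2 import *
def fr(p): return R.from_euler("ZY",[p[3],-p[4]]).as_matrix(),p[:3]
def res(p,im,extra=False):
    r=[]
    A,o=fr(p)
    for w,F in im:
        for a,b in F: r.append(proj(w,A@(a*[p[5],1,1]/1e3)+o)[0]-b)
    return np.ravel(r)
x0=np.r_[rackfit.s.x,np.radians(35),1]
for nm,im in (("1",[(w1,f1)]),("both",[(w1,f1),(w3,f3)])):
  for fix in (0,1):
    g=(lambda p:np.r_[res(p,im),(p[5]-1)*1e4*(fix)])
    s=least_squares(g,x0,loss="soft_l1"); print(nm,s.x.round(4),np.degrees(s.x[3:5]).round(2),"cost",round(s.cost,2)); print(s.fun[:2*(len(im[0][1])+(2 if len(im)>1 else 0))].reshape(-1,2).round(1).tolist())
E
python3 fit3.py | tail -8
python3 - <<'E'
import sys;sys.path.insert(0,".")
import os;os.chdir(".")
from h import *
import pickle
w=pickle.load(open("w3.pkl","rb")); print(w["P"],w["A"].round(3).tolist(),w["mount"].round(4).tolist(),w["cx"],w["cy"])
g=cv2.resize(w["img"][100:240,180:300],(600,700),interpolation=cv2.INTER_CUBIC)[:600]; h=cv2.resize(pickle.load(open("w1.pkl","rb"))["img"][25:45,300:480],(0,0),fx=3.3,fy=3.3,interpolation=cv2.INTER_CUBIC)
cv2.imwrite("pics/w3c.png",g[:,:,::-1])
E
```

```text
1 [0.637  0.1847 0.0523 1.7815 0.5369 0.966 ] [102.07  30.76] cost 1.41
[[0.1, 0.0], [-0.4, 1.3], [-0.0, -0.2], [1.2, -0.2], [-0.1, 0.1], [-0.1, -0.2], [-0.1, 0.1], [0.0, -0.2], [-0.0, -0.3]]
1 [0.638  0.1844 0.0447 1.7877 0.577  1.    ] [102.43  33.06] cost 3.12
[[0.3, -0.6], [-1.7, 1.2], [0.1, -0.4], [0.6, -0.1], [0.1, 0.1], [-0.3, 0.0], [0.1, 0.5], [0.6, 0.3], [-1.2, -0.6]]
both [0.6378 0.1846 0.0496 1.7823 0.5388 0.971 ] [102.12  30.87] cost 2.98
[[-0.2, 0.3], [-0.5, 1.3], [0.1, 0.1], [1.3, -0.2], [0.2, 0.4], [0.2, -0.2], [0.5, 0.5], [0.6, -0.1], [-0.1, -0.3], [-0.7, -1.0], [-0.7, -0.4]]
both [0.6386 0.1844 0.0432 1.7877 0.5735 1.    ] [102.43  32.86] cost 4.14
[[0.0, -0.2], [-1.6, 1.1], [0.3, -0.1], [0.9, -0.1], [0.3, 0.4], [0.0, 0.0], [0.7, 0.8], [1.1, 0.3], [-1.1, -0.6], [-0.5, -0.7], [-0.5, -0.4]]
[0.60778261 0.31415539 0.41253989] [[0.976, 0.212, 0.055], [0.22, -0.943, -0.251], [-0.001, 0.257, -0.966]] [[-0.001, 0.9664, 0.257, -0.0698], [-0.0009, -0.257, 0.9664, -0.164], [1.0, 0.0007, 0.0011, -0.0001], [0.0, 0.0, 0.0, 1.0]] 316.87125770096736 200.20389811375924
```

View pics/w3c.png

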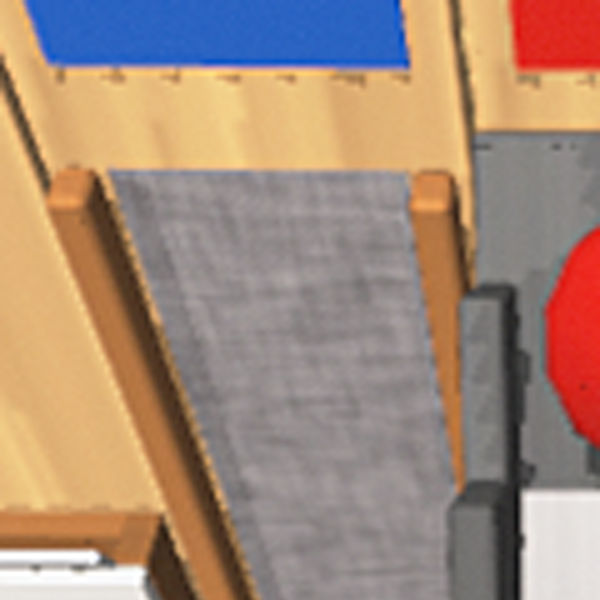

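```bash
rm -f fit3.py; cat > fit.py <<'E'
from h import *
import pickle
from scipy.optimize import least_squares
w1=pickle.load(open("w1.pkl","rb"));w3=pickle.load(open("w3.pkl","rb"))
e=lambda p:np.array(p)/(10/3)+[240,0]-.35
g=lambda p:np.array(p)/5+[180,100]-.4
D=[(w1,a,e(b)) for a,b in [((150,-28.5,0),(735,119)),((150,28.5,11),(549,136)),((150,51.5,0),(467,121)),((150,51.5,11),(470,136)),((150,108.5,0),(286,121)),((150,108.5,11),(281,137)),
((0,-28.5,11),(617,510)),((0,28.5,11),(470,515)),((0,51.5,11),(417,515)),((0,108.5,11),(275,515)),((0,-28.5,0),(609,499)),((0,51.5,0),(413,499))]]
D+=[(w3,a,g(b)) for a,b in [((150,108.5,11),(93,207)),((150,108.5,0),(107,172)),((150,51.5,11),(412,208)),((150,51.5,0),(408,172))]]
def fr(p): return R.from_euler("ZY",[p[3],-p[4]]).as_matrix(),p[:3]
def res(p,k=0):
    A,o=fr(p); return np.r_[np.ravel([proj(w,A@(np.array(a)/1e3)+o)[0]-b for w,a,b in D]),(p[4]-np.radians(35))*k]
x0=[.637,.185,.047,1.79,.61]
s=least_squares(res,x0,loss="soft_l1",kwargs={"k":1000}); A,o=fr(s.x)
if __name__=="__main__":
    for k in (0,1000):
        t=least_squares(res,x0,loss="soft_l1",kwargs={"k":k}); print(t.x.round(4),np.degrees(t.x[3:]).round(2),round(t.cost,2)); print(t.fun[:-1].reshape(-1,2).round(1).tolist())
    print("green",A@[0,.16,0]+o); print(((proj(w1,A@(np.array([60,160,22])/1e3)+o)-[240,0]+.35)*10/3).round(0))
E
python3 fit.py
```

```text
[0.6383 0.1846 0.0421 1.7921 0.6273] [102.68  35.94] 7.81
[[-0.5, -0.6], [0.9, -0.2], [0.6, -0.2], [1.3, 0.1], [-1.5, 0.5], [0.3, 0.5], [-2.2, 1.1], [0.4, 0.1], [-0.4, 0.3], [0.8, 0.7], [-1.6, -0.9], [-0.0, -0.3], [-0.4, 0.2], [-0.1, -0.6], [-0.6, 0.1], [1.6, -0.5]]
[0.6386 0.1836 0.0432 1.7941 0.6111] [102.8   35.01] 9.7
[[-1.0, -0.8], [0.5, -0.5], [0.3, -0.2], [1.0, -0.1], [-1.6, 0.6], [0.1, 0.4], [-1.9, 1.8], [0.7, 0.9], [-0.2, 1.1], [1.0, 1.6], [-1.3, -0.1], [0.2, 0.6], [-0.2, -0.2], [0.1, -0.8], [-0.6, -0.5], [1.6, -0.9]]
green [0.48260124 0.14816388 0.04318994]
[[137. 416.]]
```

apply_moves:
  moves:
    - [[-0.001,0.03,0.002],0,0.04]
    - [[-0.001,0.06,0.002],0,0.04]
    - [[-0.001,0.08,0.002],0,0.04]
    - [[-0.001,0.09,0.002],0,0.04]
    - [[-0.001,0.096,0.002],0,0.04]
    - [[-0.001,0.102,0.002],0,0.04]
    - [[-0.001,0.108,0.002],0,0.04]
  force: 15

```text
time_s: 8.3
position: [0.6265, 0.2486, 0.1427]
ee_rot: [-0.551, 0.441, -0.442, 0.553]
ft_force: [0.8, -2.7, -4.5]
gripper_width: 0.57
```

apply_moves:
  moves:
    - [[0,0.005,-0.001],0,0.04]
    - [[0,0.01,-0.001],0,0.04]
    - [[0,0.015,-0.001],0,0.04]
    - [[0,0.02,-0.001],0,0.04]
    - [[0,0.02,-0.001],0,0.04]

```text
time_s: 8.8
position: [0.6241, 0.2487, 0.1213]
ee_rot: [0.552, -0.442, 0.441, -0.552]
ft_force: [-0.4, 0.5, -4.7]
gripper_width: 0.569
```

```bash
python3 - <<'E'
from h import *
o=env.observe(); print(o["position"],o["ft_force"],o["gripper_width"])
s=shot("side"); a=cv2.resize(s["img"][70:220,210:390],(720,600),interpolation=cv2.INTER_CUBIC)
c=shot("scene"); b=cv2.resize(c["img"][70:200,330:480],(0,0),fx=3,fy=3)
cv2.imwrite("pics/fl.png",np.hstack([cv2.resize(a,(400,390)),cv2.resize(b,(400,390))])[:,:,::-1])
E
```

```text
[0.62412507 0.24874573 0.12125009] [-0.38800408  0.45104063 -4.68929162] 0.5687769080071808
```

View pics/fl.png

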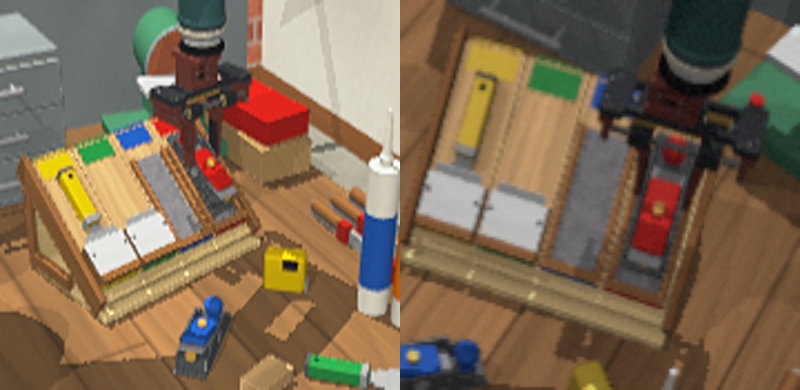

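apply_moves:
  moves:
    - [[0,0.003,0],0,0.04]
    - [[0,0.006,0],0,0.04]
    - [[0,0.006,0],0,0.04]

```text
time_s: 9.2
position: [0.6257, 0.2479, 0.1188]
ee_rot: [-0.552, 0.44, -0.443, 0.553]
ft_force: [-2.7, -5.1, 13.3]
gripper_width: 0.572
```

apply_moves:
  moves:
    - [[0.001,-0.002,0],0,0.04]
    - [[0.0035,0.0,0],0,0.04]
    - [[0.0065,0.002,0],0,0.04]
    - [[0.0095,0.004,0],0,0.04]
    - [[0.0125,0.006,0],0,0.04]
    - [[0.0125,0.006,0],0,0.04]

```text
time_s: 9.8
position: [0.6284, 0.2365, 0.1106]
ee_rot: [-0.551, 0.441, -0.442, 0.553]
ft_force: [0.9, -0.1, 5.0]
gripper_width: 0.569
```

apply_moves:
  moves:
    - [[0.0016,0.0012,0],0,0.04]
    - [[0.0033,0.0023,0],0,0.04]
    - [[0.0033,0.0023,0],0,0.04]

```text
time_s: 10.1
position: [0.6289, 0.2358, 0.1101]
ee_rot: [-0.55, 0.442, -0.442, 0.554]
ft_force: [-3.8, 5.4, 14.6]
gripper_width: 0.564
```

apply_moves:
  moves:
    - [[0.001,0.0,0],0,0.04]
    - [[0.001,0.0,0],0,0.056]
    - [[0.001,0.0,0],0,0.066]
    - [[0.001,0.0,0],0,0.07]
    - [[0.001,0.0,0],0,0.07]
    - [[0.001,-0.03,0],0,0.07]
    - [[0.001,-0.08,0],0,0.07]
    - [[0.001,-0.13,0],0,0.0878]
    - [[0.001,-0.16,0],0,0.0878]
    - [[0.001,-0.16,0],0,0.0878]
    - [[0.001,-0.16,0],0,0.0878]

```text
time_s: 11.2
position: [0.6281, 0.2321, 0.2674]
ee_rot: [-0.552, 0.442, -0.442, 0.552]
ft_force: [-1.3, 0.4, -0.2]
gripper_width: 0.998
```

```bash
python3 - <<'E'
from h import *
import pickle
from fit import A,o as oo
o=env.observe(); print(o["position"],o["ft_force"],o["gripper_width"])
w=shot("wrist"); pickle.dump(w,open("w4.pkl","wb"))
a=w["img"].copy()
for q in [(150,-25,0),(150,25,0),(0,-25,34),(0,25,34),(150,-28.5,11),(150,28.5,11),(150,51.5,11),(150,108.5,11),(0,51.5,11),(0,108.5,11),(0,0,14),(60,132,22),(60,188,22)]:
    u=proj(w,A@(np.array(q)/1e3)+oo)[0]; cv2.circle(a,(int(round(u[0])),int(round(u[1]))),1,(255,0,255),-1)
cv2.imwrite("pics/w4.png",cv2.resize(a[60:300,120:440],(800,600),interpolation=cv2.INTER_CUBIC)[:,:,::-1])
E
```

```text
[0.62812109 0.23206524 0.26744351] [-1.25563497  0.35343863 -0.23048264] 0.9977912155420434
```

View pics/w4.png

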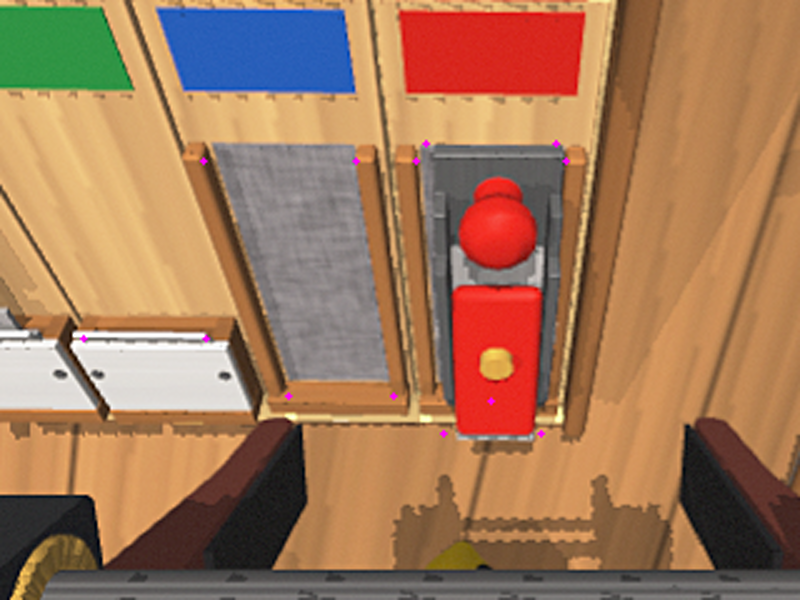

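The last picture shows the red plane seated in the red bay (toe edge at (430–565,147), level with the fence ends; knob up). The projected model points match. Now the knife.

apply_moves:
  moves:
    - [[0.045,-0.03,-0.02],-5,0.0878]
    - [[0.085,-0.035,-0.042],-10,0.0878]
    - [[0.13,-0.035,-0.064],-15,0.0878]
    - [[0.175,-0.035,-0.085],-20,0.0878]
    - [[0.22,-0.035,-0.105],-25,0.0878]
    - [[0.26,-0.03,-0.12],-32,0.0878]
    - [[0.305,-0.02,-0.115],-32,0.0878]
    - [[0.35,0.0,-0.105],-32,0.0878]
    - [[0.395,0.02,-0.095],-32,0.0878]
    - [[0.44,0.045,-0.083],-32,0.0878]
    - [[0.486,0.067,-0.073],-32,0.0878]
    - [[0.486,0.067,-0.073],-32,0.0878]

```text
time_s: 12.45
position: [0.6619, -0.2618, 0.1931]
ee_rot: [0.652, -0.276, 0.271, -0.652]
ft_force: [-0.7, 1.1, -0.3]
gripper_width: 0.998
```

apply_moves:
  moves:
    - [[0,0,0],0,0.0878]
    - [[0,0,0],0,0.0878]

```text
time_s: 12.65
position: [0.6626, -0.2566, 0.1993]
ee_rot: [-0.652, 0.273, -0.271, 0.653]
ft_force: [-0.4, 0.4, 0.9]
gripper_width: 1.002
```

```bash
python3 - <<'E'
from h import *
o=env.observe(); M=R.from_quat(o["ee_rot"]).as_matrix()
w=shot("wrist"); print(o["position"],M[:,[0,2]].round(3).tolist())
hsv=cv2.cvtColor(w["img"],cv2.COLOR_RGB2HSV); g=cv2.inRange(hsv,(45,120,50),(80,255,255))
n,l,st,c=cv2.connectedComponentsWithStats(g)
for i in np.argsort(-st[1:,4])[:3]+1: print(st[i],c[i].round(1),[np.round(x,1) for x in footprint(w,l==i,.016)])
for r in optics.trace("wrist","green_knife"): 
    v,u=np.nonzero(r["mask"]); print(round(r["score"],2),r["point"],u.min(),u.max(),v.min(),v.max(),footprint(w,r["mask"],.012))
cv2.imwrite("pics/w5.png",w["img"][:,:,::-1])
E
```

```text
[ 0.66264736 -0.25662451  0.19930161] [[0.704, 0.711], [-0.711, 0.704], [-0.003, -0.0]]
[ 310   66   24   73 1649] [321.2 102.3] [array([ 603.7, -190. ]), array([25.1, 75.8]), np.float64(44.4)]
[  0 157  31  49 833] [ 10.6 183.8] [array([ 403. , -512.3]), array([30.8, 53.3]), np.float64(62.2)]
[ 18 206   4   2   4] [ 19.5 206.2] [array([ 429.9, -529.1]), array([4.1, 0.7]), np.float64(62.6)]
0.81 [14.6, 188.4] 0 32 150 209 ((399.9416809082031, -516.1981201171875), (32.917137145996094, 66.56431579589844), 63.67995834350586)
0.61 [321.9, 151.1] 299 341 59 212 ((632.05029296875, -219.29888916015625), (50.186073303222656, 172.8291473388672), 43.8985481262207)
```

apply_moves:
  moves:
    - [[-0.045,0.01,0.004],0.5,0.0878]
    - [[-0.069,0.04,0.004],0.5,0.0878]
    - [[-0.069,0.085,0.004],0.5,0.0878]
    - [[-0.069,0.13,0.004],0.5,0.0878]
    - [[-0.069,0.165,0.004],0.5,0.0878]
    - [[-0.069,0.185,0.004],0.5,0.08]
    - [[-0.069,0.191,0.004],0.5,0.06]
    - [[-0.069,0.191,0.004],0.5,0.03]
    - [[-0.069,0.191,0.004],0.5,0.015]
    - [[-0.069,0.191,0.004],0.5,0.015]
    - [[-0.069,0.191,0.004],0.5,0.015]
    - [[-0.069,0.191,0.004],0.5,0.015]
  force: 25

```text
time_s: 13.95
position: [0.6184, -0.2064, 0.0103]
ee_rot: [0.651, -0.275, 0.276, -0.651]
ft_force: [-0.7, 0.4, -0.7]
gripper_width: 0.403
```

apply_moves:
  moves:
    - [[0,0,0],0,0.015]
    - [[0,0,0],0,0.015]

```text
time_s: 14.15
position: [0.6181, -0.2062, 0.0097]
ee_rot: [-0.651, 0.275, -0.275, 0.651]
ft_force: [-0.9, 0.0, 3.1]
gripper_width: 0.293
```

apply_moves:
  moves:
    - [[0,-0.02,0],0,0.015]
    - [[0,-0.05,0],0,0.015]
    - [[0,-0.1,0],0,0.015]
    - [[0,-0.15,0],0,0.015]
    - [[0,-0.2,0],0,0.015]
    - [[0,-0.24,0],0,0.015]
    - [[0,-0.24,0],0,0.015]
  force: 30

```text
time_s: 14.85
position: [0.6214, -0.2076, 0.2563]
ee_rot: [0.651, -0.271, 0.279, -0.651]
ft_force: [-0.2, -0.1, -1.2]
gripper_width: 0.292
```

apply_moves:
  moves:
    - [[-0.02,0,0.01],3,0.015]
    - [[-0.06,0,0.028],6,0.015]
    - [[-0.105,0,0.05],10,0.015]
    - [[-0.15,0,0.071],14,0.015]
    - [[-0.195,0,0.092],18,0.015]
    - [[-0.24,0,0.114],22,0.015]
    - [[-0.285,0,0.135],26,0.015]
    - [[-0.33,0,0.157],30,0.015]
    - [[-0.375,0,0.178],31.5,0.015]
    - [[-0.42,0,0.2],31.5,0.015]
    - [[-0.463,0,0.22],31.5,0.015]
    - [[-0.463,0,0.22],31.5,0.015]

```text
time_s: 16.05
position: [0.4497, 0.2837, 0.2479]
ee_rot: [0.554, -0.441, 0.439, -0.553]
ft_force: [0.2, -1.4, -1.6]
gripper_width: 0.291
```

apply_moves:
  moves:
    - [[0,0,0],0,0.015]
    - [[0,0,0],0,0.015]

```text
time_s: 16.25
position: [0.4527, 0.2781, 0.2485]
ee_rot: [0.553, -0.442, 0.442, -0.551]
ft_force: [0.1, -0.1, -0.6]
gripper_width: 0.295
```

```bash
python3 - <<'E'
from h import *
from fit import A,o as oo
o=env.observe(); M=R.from_quat(o["ee_rot"]).as_matrix()
print(o["position"],M[:,[0,2]].round(3).tolist(),np.degrees(np.arctan2(M[1,2],M[0,2])),o["gripper_width"],o["ft_force"])
w=shot("wrist"); print("slot centre line px, x=160..205",proj(w,[A@[x,.16,0]+oo for x in (.06,.168,.2,.205)]).round(0).tolist())
hsv=cv2.cvtColor(w["img"],cv2.COLOR_RGB2HSV); g=cv2.inRange(hsv,(45,120,50),(80,255,255))
n,l,st,c=cv2.connectedComponentsWithStats(g)
for i in np.argsort(-st[1:,4])[:3]+1: print(st[i],c[i].round(1))
s=shot("side"); cv2.imwrite("pics/k1.png",np.hstack([cv2.resize(w["img"][:300,120:520],(400,300)),cv2.resize(s["img"][70:220,180:380],(400,300),interpolation=cv2.INTER_CUBIC)])[:,:,::-1])
E
```

```text
[0.4526717  0.27810719 0.24845402] [[0.22, 0.976], [-0.976, 0.219], [0.001, -0.002]] 12.67961124920731 0.2950082181583291 [ 0.07636786 -0.09782742 -0.63814557]
slot centre line px, x=160..205 [[317.0, 252.0], [317.0, 193.0], [317.0, 168.0], [317.0, 164.0]]
[ 281  143   75  138 7317] [317.3 205.7]
[296 127  42   3 116] [316.8 128.1]
[479   0   3   7   9] [479.7   2.7]
```

apply_moves:
  moves:
    - [[0,0.025,0],0,0.015]
    - [[0,0.045,0],0,0.015]
    - [[0,0.055,0],0,0.015]
    - [[0,0.063,0],0,0.015]
    - [[0,0.07,0],0,0.015]
    - [[0,0.077,0],0,0.015]
    - [[0,0.084,0],0,0.015]
    - [[0,0.09,0],0,0.015]
    - [[0,0.09,0],0,0.015]
  force: 12

```text
time_s: 17.25
position: [0.4529, 0.2792, 0.1589]
ee_rot: [0.552, -0.442, 0.442, -0.552]
ft_force: [-0.3, -1.1, -0.4]
gripper_width: 0.3
```

apply_moves:
  moves:
    - [[0,0.003,0],0,0.015]
    - [[0,0.006,0],0,0.015]
    - [[0,0.006,0],0,0.015]

```text
time_s: 17.55
position: [0.4528, 0.2794, 0.1532]
ee_rot: [-0.552, 0.442, -0.442, 0.552]
ft_force: [0.4, 0.1, -0.8]
gripper_width: 0.29
```

```bash
python3 - <<'E'
from h import *
from fit import A,o as oo
o=env.observe(); M=R.from_quat(o["ee_rot"]).as_matrix(); print(o["position"],o["ft_force"],o["ft_torque"])
d=[shot(n) for n in ("side","scene")]
# predicted outline of flush knife at slot
def kp(x0): return [A@(np.array([x0+a,160+b,c])/1e3)+oo for a,b,c in [(65,0,22),(0,0,22),(-55,25,11),(-55,-25,11),(-105,25,11),(-105,-25,11)]]
gx=(A.T@(o["position"]+[0,0,.0063]-oo)); print("pivot in bay",gx)
x0=gx[0]*1000+2
ims=[]
for q,(v,u) in zip(d,((80,180),(70,320))):
    im=q["img"].copy()
    im=cv2.resize(im[v:v+120,u:u+120],(400,400),interpolation=cv2.INTER_CUBIC)
    for p in proj(q,kp(x0)): 
        c=((p-[u,v]+.5)*400/120-.5).astype(int); cv2.circle(im,tuple(int(k) for k in c),2,(255,0,255),-1)
    ims.append(im)
cv2.imwrite("pics/k2.png",np.hstack(ims)[:,:,::-1])
E
```

```text
[0.4528155  0.27938702 0.15315272] [ 0.39047336  0.12273266 -0.8320154 ] [-0.01115938 -0.09482524  0.0217394 ]
pivot in bay [0.17691561 0.15998155 0.01801682]
```

apply_moves:
  moves:
    - [[0,0.002,0],0,0.015]
    - [[0,0.004,0],0,0.015]
    - [[0,0.004,0],0,0.015]

```text
time_s: 17.95
position: [0.4529, 0.2793, 0.1492]
ee_rot: [-0.552, 0.442, -0.442, 0.552]
ft_force: [0.8, -0.2, -1.4]
gripper_width: 0.296
```

```bash
cat > tilt.py <<'E'
from h import *
from fit import A,o as oo
o=env.observe(); P=o["position"]+[0,0,.0063]; psi=np.arctan2(A[1,0],A[0,0])
gx=A.T@(P-oo); print("pivot in bay",gx.round(4),o["ft_force"].round(1),o["gripper_width"])
box=lambda x0,x1,w,z0,z1:np.array([[x,y,z] for x in(x0,x1) for y in(-w,w) for z in(z0,z1)])/1e3
parts=[box(-30,65,13,0,22),box(-55,-30,9,9.5,12.5),box(-105,-55,25,9.5,12.5)]
def sil(d,t,dx=-.002,dz=0.):
    B=R.from_euler("ZY",[psi,-np.radians(t)]).as_matrix(); im=np.zeros((400,640),np.uint8)
    for p in parts:
        u=proj(d,(p-[dx,0,.016])@B.T+P); cv2.fillConvexPoly(im,cv2.convexHull(u.round().astype(np.int32)),1)
    return im>0
if __name__=="__main__":
  for n in ("side","scene","wrist"):
    d=shot(n); c=proj(d,P)[0]
    best=[r for r in optics.trace(n,"green_knife") if np.hypot(*(np.array(r["point"])-c))<90]
    for r in best[:2]:
        print(n,round(r["score"],2),r["point"],r["mask"].sum(),[(t,round(float((r["mask"]&sil(d,t)).sum()/(r["mask"]|sil(d,t)).sum()),2)) for t in range(-10,61,5)])
E
python3 tilt.py
```

```text
pivot in bay [0.1746 0.1599 0.0149] [ 0.8 -0.2 -1.4] 0.29607146417964175
side 0.71 [260.1, 142.6] 290 [(-10, 0.13), (-5, 0.14), (0, 0.18), (5, 0.24), (10, 0.29), (15, 0.34), (20, 0.39), (25, 0.44), (30, 0.51), (35, 0.55), (40, 0.57), (45, 0.53), (50, 0.48), (55, 0.43), (60, 0.4)]
scene 0.96 [383.6, 114.3] 559 [(-10, 0.49), (-5, 0.54), (0, 0.59), (5, 0.63), (10, 0.65), (15, 0.69), (20, 0.71), (25, 0.74), (30, 0.71), (35, 0.72), (40, 0.71), (45, 0.71), (50, 0.69), (55, 0.67), (60, 0.65)]
wrist 0.95 [317.7, 205.6] 8279 [(-10, 0.42), (-5, 0.43), (0, 0.46), (5, 0.48), (10, 0.51), (15, 0.55), (20, 0.59), (25, 0.64), (30, 0.7), (35, 0.78), (40, 0.86), (45, 0.87), (50, 0.72), (55, 0.58), (60, 0.46)]
```

apply_moves:
  moves:
    - [[0,0.002,0],0,0.015]
    - [[0,0.004,0],0,0.015]
    - [[0,0.004,0],0,0.015]

```text
time_s: 18.55
position: [0.4537, 0.2791, 0.1469]
ee_rot: [-0.552, 0.441, -0.442, 0.553]
ft_force: [-1.4, -2.3, 13.1]
gripper_width: 0.297
```

```bash
python3 tilt.py
```

```text
pivot in bay [0.1729 0.1592 0.0131] [-1.4 -2.3 13.1] 0.2973611626246211
side 0.81 [263.0, 140.2] 311 [(-10, 0.14), (-5, 0.15), (0, 0.2), (5, 0.25), (10, 0.3), (15, 0.37), (20, 0.43), (25, 0.51), (30, 0.58), (35, 0.63), (40, 0.59), (45, 0.56), (50, 0.49), (55, 0.45), (60, 0.39)]
scene 0.79 [386.1, 113.6] 475 [(-10, 0.44), (-5, 0.5), (0, 0.57), (5, 0.6), (10, 0.66), (15, 0.69), (20, 0.72), (25, 0.72), (30, 0.73), (35, 0.69), (40, 0.68), (45, 0.69), (50, 0.69), (55, 0.66), (60, 0.65)]
wrist 0.75 [317.2, 209.6] 8245 [(-10, 0.42), (-5, 0.42), (0, 0.45), (5, 0.48), (10, 0.5), (15, 0.54), (20, 0.57), (25, 0.62), (30, 0.68), (35, 0.77), (40, 0.85), (45, 0.89), (50, 0.75), (55, 0.6), (60, 0.48)]
```

```bash
python3 - <<'E'
from tilt import *
d=shot("wrist"); r=optics.trace("wrist","green_knife")[0]; m=r["mask"]
f=lambda m:[(int(v),int(np.nonzero(m[v])[0].min()),int(np.nonzero(m[v])[0].max()),int(m[v].sum())) for v in (range(np.nonzero(m.any(1))[0].min(),300,12)) if m[v].any()]
print(f(m))
for t in (30,35,40,45): print(t,f(sil(d,t)))
hsv=cv2.cvtColor(d["img"],cv2.COLOR_RGB2HSV)
for v in range(110,290,8): print(v,hsv[v,317].tolist(),hsv[v,300].tolist())
for n in ("side","scene"):
  e=shot(n)
  for r in optics.trace(n,"green_knife"):
    if np.hypot(*(np.array(r["point"])-proj(e,P)[0]))<90:
      v,u=np.nonzero(r["mask"]); print(n,u.min(),u.max(),v.min(),v.max())
      for t in (25,30,35,40,45): v,u=np.nonzero(sil(e,t)); print(t,u.min(),u.max(),v.min(),v.max())
      break
E
```

```text
pivot in bay [0.1729 0.1592 0.0131] [-0.8 -2.1 11.2] 0.2911007778137323
[(146, 290, 344, 55), (158, 284, 348, 65), (170, 284, 349, 66), (182, 283, 350, 68), (194, 286, 347, 62), (206, 287, 346, 60), (218, 288, 344, 57), (230, 290, 343, 54), (242, 291, 341, 51), (254, 293, 340, 48), (266, 294, 339, 46), (278, 292, 341, 50)]
30 [(129, 288, 346, 59), (141, 286, 348, 63), (153, 285, 349, 65), (165, 285, 349, 65), (177, 286, 348, 63), (189, 287, 347, 61), (201, 288, 346, 59), (213, 289, 345, 57), (225, 290, 344, 55), (237, 292, 342, 51), (249, 293, 341, 49), (261, 294, 340, 47), (273, 295, 339, 45), (285, 281, 352, 72), (297, 282, 351, 70)]
35 [(134, 287, 347, 61), (146, 286, 348, 63), (158, 284, 350, 67), (170, 283, 351, 69), (182, 284, 349, 66), (194, 286, 348, 63), (206, 287, 346, 60), (218, 289, 345, 57), (230, 290, 343, 54), (242, 292, 342, 51), (254, 293, 340, 48), (266, 294, 339, 46), (278, 282, 351, 70), (290, 283, 350, 68)]
40 [(141, 286, 348, 63), (153, 285, 349, 65), (165, 284, 350, 67), (177, 282, 352, 71), (189, 283, 351, 69), (201, 285, 349, 65), (213, 287, 347, 61), (225, 2
[... 690 characters left out ...]
, 172, 199]
182 [171, 13, 141] [174, 9, 141]
190 [10, 8, 93] [30, 3, 78]
198 [67, 173, 134] [66, 170, 135]
206 [120, 32, 40] [65, 169, 133]
214 [65, 146, 82] [67, 173, 133]
222 [65, 177, 134] [66, 169, 134]
230 [66, 168, 135] [66, 169, 133]
238 [67, 174, 132] [66, 169, 133]
246 [67, 176, 133] [66, 172, 132]
254 [66, 173, 130] [66, 165, 133]
262 [66, 166, 134] [66, 170, 135]
270 [67, 167, 131] [66, 160, 91]
278 [63, 114, 116] [10, 11, 142]
286 [9, 10, 184] [10, 11, 137]
side 245 274 117 152
25 244 279 115 151
30 244 278 114 152
35 244 277 113 153
40 244 276 112 155
45 244 275 111 155
scene 370 390 82 132
25 369 396 80 132
30 369 396 80 133
35 370 397 79 134
40 370 397 79 134
45 370 397 79 134
```

```bash
python3 - <<'E'
from tilt import *
d=shot("wrist"); hsv=cv2.cvtColor(d["img"],cv2.COLOR_RGB2HSV)
for v in range(120,290,8): print(v," ".join("%d/%d/%d"%tuple(hsv[v,u]) for u in range(235,400,12)))
for x in (.15,.168,.19,.205,.21,.22,.24): print(x,proj(d,[A@[x,.16+y,0]+oo for y in (.03,-.03)]).round(0).tolist())
E
```

```text
pivot in bay [0.1729 0.1592 0.0131] [-1.9 -3.1 11.9] 0.2940700941511271
120 14/144/206 14/143/219 14/143/214 14/144/212 14/141/193 14/143/207 14/142/208 14/142/198 14/143/208 14/144/206 14/142/209 14/140/199 14/145/194 14/142/212
128 14/144/209 14/140/217 14/142/190 15/144/193 15/144/197 14/144/204 14/144/207 14/141/192 14/143/208 14/143/201 14/140/211 14/144/195 15/144/188 14/147/206
136 14/141/193 14/145/192 14/146/189 14/143/192 14/144/204 14/142/203 14/141/202 14/141/195 13/144/209 15/142/196 14/140/211 14/143/208 14/143/196 14/143/204
144 14/143/194 14/142/190 14/142/188 14/141/165 15/145/207 14/150/213 14/145/210 14/145/208 14/143/216 14/144/200 14/144/205 14/144/215 14/142/205 14/140/199
152 18/114/199 18/117/200 19/113/197 19/117/194 19/117/196 66/176/175 66/175/172 66/174/171 67/181/168 67/175/147 19/118/195 18/116/198 19/115/198 19/113/198
160 18/114/190 18/114/190 63/148/174 67/184/176 67/179/171 67/177/179 66/176/177 66/175/175 66/173/177 66/175/150 68/197/170 68/193/169 18/115/197 19/116/195
168 25/92/245 26/86/246 67/185/174 67/177/177 67/187/177 66/171/185 67/177/182 6
[... 1880 characters left out ...]
/46 120/11/45
272 120/17/46 120/11/48 113/22/46 5/129/67 128/38/27 21/108/120 67/176/138 66/167/136 67/172/150 140/25/31 4/132/77 1/97/55 110/16/49 150/12/44
280 160/17/45 105/21/48 18/158/160 4/118/69 150/23/34 5/13/118 167/13/133 176/13/134 3/17/135 170/48/16 4/137/93 20/158/140 113/21/49 83/23/45
288 135/11/46 158/23/45 20/161/227 98/16/63 30/4/67 150/5/48 15/10/52 0/5/47 15/12/44 50/13/61 60/8/66 105/42/61 109/68/30 75/22/46
0.15 [[270.0, 249.0], [361.0, 248.0]]
0.168 [[266.0, 233.0], [365.0, 233.0]]
0.19 [[261.0, 211.0], [369.0, 211.0]]
0.205 [[257.0, 193.0], [373.0, 193.0]]
0.21 [[255.0, 186.0], [375.0, 186.0]]
0.22 [[252.0, 172.0], [378.0, 172.0]]
0.24 [[244.0, 138.0], [385.0, 138.0]]
```

```bash
cat > fitk.py <<'E'
from tilt import *
d=shot("wrist"); m=optics.trace("wrist","green_knife")[0]["mask"][:262]
def sil2(t,dx,h):
    B=R.from_euler("ZY",[psi,-np.radians(t)]).as_matrix(); im=np.zeros((400,640),np.uint8)
    for p in parts[:1]: cv2.fillConvexPoly(im,cv2.convexHull(proj(d,(p-[dx,0,h])@B.T+P).round().astype(np.int32)),1)
    return im[:262]>0
L=[]
for t in range(30,47,2):
    for dx in np.arange(-.01,.015,.002):
        for h in (.012,.014,.016,.018,.02): s=sil2(t,dx,h); L.append(((m&s).sum()/(m|s).sum(),t,round(dx,3),h))
L.sort(reverse=True); print([tuple(np.round(x,3).tolist()) for x in L[:14]])
E
python3 fitk.py
```

```text
pivot in bay [0.1729 0.1592 0.0131] [-1.5 -2.5 11.6] 0.2886917219898944
[(0.976, 36.0, 0.004, 0.016), (0.975, 36.0, 0.002, 0.014), (0.974, 38.0, 0.004, 0.018), (0.972, 38.0, 0.002, 0.016), (0.972, 40.0, 0.004, 0.02), (0.971, 34.0, 0.002, 0.012), (0.971, 44.0, 0.002, 0.02), (0.969, 32.0, 0.004, 0.014), (0.968, 42.0, 0.002, 0.02), (0.968, 40.0, 0.002, 0.018), (0.967, 42.0, 0.004, 0.02), (0.967, 30.0, 0.004, 0.012), (0.966, 34.0, 0.004, 0.016), (0.964, 32.0, 0.006, 0.016)]
```

apply_moves:
  moves:
    - [[0.0033,0.0015,0],0,0.015]
    - [[0.0066,0.0038,0],0,0.015]
    - [[0.0098,0.006,0],0,0.015]
    - [[0.0131,0.0083,0],0,0.015]
    - [[0.0131,0.0083,0],0,0.015]
  force: 20

```text
time_s: 19.8
position: [0.4567, 0.266, 0.1374]
ee_rot: [-0.552, 0.441, -0.442, 0.553]
ft_force: [0.3, -3.2, 3.2]
gripper_width: 0.29
```

```bash
python3 fitk.py
```

```text
pivot in bay [0.1565 0.1591 0.0131] [ 0.3 -3.2  3.2] 0.290161480953277
[(0.975, 36.0, 0.002, 0.014), (0.973, 36.0, 0.004, 0.016), (0.971, 34.0, 0.002, 0.012), (0.97, 38.0, 0.002, 0.016), (0.967, 40.0, 0.002, 0.018), (0.966, 38.0, 0.004, 0.018), (0.966, 44.0, 0.002, 0.02), (0.965, 30.0, 0.004, 0.012), (0.965, 34.0, 0.004, 0.014), (0.964, 32.0, 0.004, 0.014), (0.962, 42.0, 0.002, 0.018), (0.962, 42.0, 0.004, 0.02), (0.962, 42.0, 0.002, 0.02), (0.961, 38.0, 0.0, 0.014)]
```

apply_moves:
  moves:
    - [[0.0033,0.0023,0],0,0.015]
    - [[0.0066,0.0046,0],0,0.015]
    - [[0.0098,0.0069,0],0,0.015]
    - [[0.0131,0.0092,0],0,0.015]
    - [[0.0164,0.0115,0],0,0.015]
    - [[0.0197,0.0138,0],0,0.015]
    - [[0.023,0.0161,0],0,0.015]
    - [[0.0246,0.0172,0],0,0.015]
    - [[0.0246,0.0172,0],0,0.015]

```text
time_s: 20.8
position: [0.4622, 0.2425, 0.1205]
ee_rot: [-0.552, 0.441, -0.442, 0.553]
ft_force: [1.7, -1.6, 6.6]
gripper_width: 0.296
```

```bash
python3 fitk.py
```

```text
pivot in bay [0.127  0.159  0.0132] [ 1.7 -1.6  6.6] 0.2960544209716216
[(0.975, 42.0, 0.004, 0.02), (0.969, 36.0, 0.006, 0.018), (0.968, 34.0, 0.004, 0.014), (0.967, 40.0, 0.004, 0.018), (0.966, 36.0, 0.004, 0.016), (0.965, 42.0, 0.002, 0.018), (0.963, 38.0, 0.004, 0.018), (0.963, 30.0, 0.006, 0.014), (0.963, 34.0, 0.006, 0.016), (0.962, 40.0, 0.006, 0.02), (0.961, 36.0, 0.002, 0.014), (0.96, 32.0, 0.004, 0.012), (0.958, 30.0, 0.004, 0.012), (0.958, 44.0, 0.002, 0.02)]
```

apply_moves:
  moves:
    - [[0.0033,0.0023,0],0,0.015]
    - [[0.0066,0.0046,0],0,0.015]
    - [[0.0098,0.0069,0],0,0.015]
    - [[0.0115,0.008,0],0,0.015]
    - [[0.0131,0.0092,0],0,0.015]
    - [[0.0131,0.0092,0],0,0.015]

```text
time_s: 21.5
position: [0.465, 0.2297, 0.1114]
ee_rot: [-0.552, 0.441, -0.442, 0.553]
ft_force: [1.3, -2.3, 8.4]
gripper_width: 0.292
```

apply_moves:
  moves:
    - [[0.0016,0.0011,0],0,0.015]
    - [[0.0016,0.0011,0],0,0.015]

```text
time_s: 21.7
position: [0.4655, 0.2283, 0.1104]
ee_rot: [-0.552, 0.441, -0.442, 0.553]
ft_force: [1.8, -1.9, 8.1]
gripper_width: 0.295
```

apply_moves:
  moves:
    - [[0.0016,0.0011,0],0,0.015]
    - [[0.0016,0.0011,0],0,0.015]

```text
time_s: 21.9
position: [0.4658, 0.2268, 0.1092]
ee_rot: [-0.552, 0.441, -0.442, 0.553]
ft_force: [0.4, -2.6, 8.0]
gripper_width: 0.296
```

apply_moves:
  moves:
    - [[0.0016,0.0011,0],0,0.015]
    - [[0.0016,0.0011,0],0,0.015]

```text
time_s: 22.1
position: [0.466, 0.2263, 0.1089]
ee_rot: [-0.551, 0.442, -0.442, 0.553]
ft_force: [-1.6, 1.9, 14.8]
gripper_width: 0.294
```

apply_moves:
  moves:
    - [[0.0016,0.0011,0],0,0.015]
    - [[0.0016,0.0011,0],0,0.015]

```text
time_s: 22.3
position: [0.4662, 0.2258, 0.1084]
ee_rot: [-0.55, 0.442, -0.442, 0.554]
ft_force: [-4.4, 6.4, 20.8]
gripper_width: 0.295
```

```bash
python3 fitk.py
```

```text
pivot in bay [0.106  0.1588 0.013 ] [-4.4  6.4 20.8] 0.29476608940590526Traceback (most recent call last):
  File "fitk.py", line 2, in <module>
    d=shot("wrist"); m=optics.trace("wrist","green_knife")[0]["mask"][:262]
                       ~~~~~~~~~~~~~~~~~~~~~~~~~~~~~~~~~~~^^^
IndexError: list index out of range
```

The knife has met the closed end: y force rose from -2.6 to +6.4 N at the expected depth. Release and withdraw.

apply_moves:
  moves:
    - [[-0.001,-0.001,0],0,0.015]
    - [[-0.001,-0.001,0],0,0.03]
    - [[-0.001,-0.001,0],0,0.04]
    - [[-0.001,-0.001,0],0,0.05]
    - [[-0.001,-0.001,0],0,0.05]
    - [[-0.001,-0.02,0],0,0.05]
    - [[-0.001,-0.06,0],0,0.05]
    - [[-0.001,-0.11,0],0,0.05]
    - [[-0.001,-0.15,0],0,0.05]
    - [[-0.001,-0.15,0],0,0.05]
    - [[-0.001,-0.15,0],0,0.05]

```text
time_s: 23.5
position: [0.4656, 0.2244, 0.2568]
ee_rot: [-0.552, 0.441, -0.442, 0.553]
ft_force: [-0.6, 0.3, -0.7]
gripper_width: 0.568
```

```bash
python3 - <<'E'
from h import *
from fit import A,o as oo
o=env.observe(); print(o["position"],o["ft_force"].round(1),o["gripper_width"])
box=lambda x0,x1,w,z0,z1:np.array([[x,y,z] for x in(x0,x1) for y in(-w,w) for z in(z0,z1)])/1e3
H=box(-30,65,13,0,22)
from scipy.optimize import minimize
for n in ("wrist","scene","side"):
    d=shot(n)
    for r in optics.trace(n,"green_knife"):
        m=r["mask"]; c=proj(d,A@[.12,.16,.02]+oo)[0]
        if np.hypot(*(np.array(r["point"])-c))>60: continue
        L=[]
        for x in range(93,126,2):
            for y in (-6,-4,-2,0,2,4,6):
              for t in (-6,-3,0,3,6):
                B=A@R.from_euler("y",-t,degrees=True).as_matrix(); im=np.zeros((400,640),np.uint8)
                cv2.fillConvexPoly(im,cv2.convexHull(proj(d,H@B.T+A@[x/1e3,.16+y/1e3,0]+oo).round().astype(np.int32)),1)
                q=cv2.fillConvexPoly(im,cv2.convexHull(proj(d,box(-45,-30,9,9,13)@B.T+A@[x/1e3,.16+y/1e3,0]+oo).round().astype(np.int32)),1)>0
                L.append((round((m&q).sum()/(m|q).sum(),3),x,y,t))
        L.sort(reverse=True); print(n,round(r["score"],2),m.sum(),L[:5]); break
E
```

```text
[0.46560793 0.22444468 0.25684391] [-0.6  0.3 -0.7] 0.5681433648852129
wrist 0.78 2506 [(np.float64(0.897), 101, -2, -3), (np.float64(0.889), 101, -2, -6), (np.float64(0.887), 103, -2, -3), (np.float64(0.886), 99, -2, -6), (np.float64(0.877), 103, -2, 0)]
scene 0.51 248 [(np.float64(0.749), 111, 2, -3), (np.float64(0.747), 111, 2, 0), (np.float64(0.747), 111, 2, -6), (np.float64(0.741), 117, 2, -6), (np.float64(0.741), 105, 2, -6)]
side 0.68 228 [(np.float64(0.838), 111, 4, 0), (np.float64(0.824), 105, 2, -6), (np.float64(0.819), 109, 4, 3), (np.float64(0.815), 111, 4, -6), (np.float64(0.814), 111, 4, -3)]
```

```bash
python3 - <<'E'
from h import *
from fit import A,o as oo
d=shot("wrist"); hsv=cv2.cvtColor(d["img"],cv2.COLOR_RGB2HSV)
def bay(uv,z=.022):
    r=rays(d,uv)@A; p=A.T@(d["P"]-oo); return p+r*((z-p[2])/r[:,2])[:,None]
V,U=np.mgrid[0:400,0:640]; b=bay(np.c_[U.ravel(),V.ravel()]).reshape(400,640,3)
for nm,y,lo,hi in (("green",.16,(55,130,40),(75,255,255)),("yellow",.24,(22,150,60),(32,255,255))):
    m=(cv2.inRange(hsv,lo,hi)>0)&(abs(b[...,1]-y)<.02)&(b[...,0]>.06)&(b[...,0]<.165)
    q=b[m]; xs=np.arange(.065,.165,.005)
    print(nm,m.sum(),"x range",np.percentile(q[:,0],[0.5,99.5]).round(4),[(round(x,3),q[abs(q[:,0]-x)<.0025][:,1].min().round(4)-y,q[abs(q[:,0]-x)<.0025][:,1].max().round(4)-y) for x in (.09,.11,.13,.15) if (abs(q[:,0]-x)<.0025).any()])
for n,t in (("wrist","red_plane"),):
    for r in optics.trace(n,t)[:2]: print(t,r["point"],round(r["score"],2))
E
```

```text
green 1335 x range [0.0902 0.1634] [(0.09, np.float64(-0.012700000000000017), np.float64(0.009500000000000008)), (0.11, np.float64(-0.01319999999999999), np.float64(0.010199999999999987)), (0.13, np.float64(-0.013500000000000012), np.float64(0.010599999999999998)), (0.15, np.float64(-0.013600000000000001), np.float64(0.010099999999999998))]
yellow 1617 x range [0.0902 0.1646] [(0.09, np.float64(-0.009199999999999986), np.float64(0.01090000000000002)), (0.11, np.float64(-0.016699999999999993), np.float64(0.012400000000000022)), (0.13, np.float64(-0.017100000000000004), np.float64(0.012199999999999989)), (0.15, np.float64(-0.017199999999999993), np.float64(0.01200000000000001))]
red_plane [472.9, 199.4] 0.7
```

```bash
python3 -c "
from plant import env
print(env.close_job())"
```

```text
the job is handed in; nothing more can be done
None
```

I put both tools back in the rack and handed the job in with about 24 s of the 64 s used. The hand-in reports no verdict.

- **Red plane:** I lowered it into the red bay, where it pivoted toe-up in the grip, then slid it down until the ledge pushed back. The close picture afterwards showed it between the fences, knob up, toe level with the fence ends. It sits about 2–3 mm to the right of centre, which is within the 6 mm allowed.
- **Green knife:** I picked the middle-sized one of the three (about 172 mm long, 50 mm blade). I laid it flat on the board and slid it down its slot until it hit the closed end. In the last wrist-camera measurement its handle starts at the same height as the stored yellow knife's. It sits about 1.5 mm off centre and runs straight along the slot, both within the limits.

**Checks that disagreed:** the wrist camera put the knife's origin at x of 101–103 mm. The coarser scene and side cameras said about 111 mm and up to 4 mm to the other side. All of these are still within tolerance.

**Not checked:** I did not measure the other objects again at the end. The knife's final seat was checked only by numbers, because the picture views were used up.

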